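Put away the casting gear on a dental laboratory bench

ROBOT

A 7-joint arm with a two-finger parallel gripper is mounted at the origin on the work surface. World frame = base frame: x ahead of the robot, y to its left, z up, the work surface at z = 0. Lengths are in m, angles in rad, forces in N, time in s.
With the tool pointing down it reaches from about 0.4 to 0.875 m from the base axis. Payload 19.3 kg.
Tool frame: the origin (TCP) lies at the very end of the fingers, on their centre line; the grasp point (between the pads) lies 19 mm behind it; z points along the fingers, y is the line along which they close (so a half turn about z gives the same grasp; the last joint's range is limited). The gripper opens to 85 mm and grips with 20 to 120 N. Pads are 22 mm wide; open, the fingers measure 114 mm over their backs; the gripper's body (76 mm by 85 mm) begins 54 mm behind the grasp point. The pads swing forward as they close: fully open they stand 13 mm farther back than shut.
Start: joints at [-1.287, 0.521, -0.036, 1.599, 0.021, 1.021, -0.113], TCP at [0.217, 0.586, 0.231] pointing down, gripper open.
Joint ranges: [-2.91, 2.91], [-0.3, 2.13], [-1.5, 1.42], [0.17, 2.43], [-1.26, 4.41], [0.16, 1.93], [-2.52, 2.52]. Speed limits (rad/s): [1.89, 1.89, 2.39, 2.39, 3.01, 3.01, 3.01].

INTERFACE

Orientations are given as [roll, pitch, yaw] about the fixed x, y, z axes, in that order (R = Rz(yaw) Ry(pitch) Rx(roll)).
In Python, from workcell import bot, grab_frame, calibration, job gives the robot as it stands.
- The arm moves only by the tool creep_tool, called after ">>>" as name([rows], argument=value, ...), one row to a line, values as JSON. Schema: {"type":"object","properties":{"steps":{"type":"array","items":{"type":"array","items":{"type":"number"},"minItems":7,"maxItems":7},"minItems":1,"maxItems":5},"squeeze":{"type":"number"},"only":{"type":"string"},"quiet":{"type":"boolean"},"lines":{"type":"string"}},"required":["steps"],"additionalProperties":false}. steps is a list of rows, 1 to 5 of them, each of 7 numbers: the finger opening in m, then dx, dy, dz in fractions of the full range, 1 being 0.5 m, then a rotation vector rx, ry, rz in parts of the range, where 1.0 means pi rad; each row is the pose to reach, as a shift and turn from the pose commanded when the call began, along the tool's axes at that moment; what a row does not reach only later rows make up. A row lasts 1/8 s, in which the tool goes at most 0.0625 m and 0.188 rad, less where a joint would pass 70% of its speed; a pose out of reach is approached as far as the arm can. The fingers move at their own pace and stop on an object; squeeze is the grip in N (left out, the last holds). Time passes only in rows, so rows that do not move let the fingers close. The tool returns the time, the measured TCP pose, the force, the opening and the grip force at its end. only (a regular expression) keeps the lines of the reply that match it, lines (a string "A,B") keeps lines A to B, and quiet returns only ok. Shift and turn numbers lie between -1 and 1, and a call with a number outside is refused. Input that does not fit is refused with a message, and nothing moves.
- bot.observe(): the state, without advancing time (a new reading comes with each control period).
- grab_frame(name): name is "scene" or "top" or "wrist"; returns (picture, depth): 400x640x3 uint8, blue, green, red; 400x640 float32, m along the optical axis (not along the pixel's ray), 0 where there is no reading.
- calibration(name): a dict with "vfov" (degrees; the focal length in pixels is half the picture's height over the tangent of half this angle, whatever the lens; pixels are square), "cx", "cy" (the principal point, pixels), "eye" and "attitude" of the camera in the world. Camera axes: x right, y down, z forward; pixel columns grow to the right and rows downward; lengths in m; the calibration is good to about 2 mm. A picture is of the moment at which its call begins: read the wrist's pose just before it. calibration takes no time and is no camera call; for the wrist camera it gives the pose at the moment of the call.
- job.job_done(): hands the job in; it is judged then, once.
The state is a dict: "clock": time; "qpos": joint angles; "qd": joint speeds; "joint_efforts": joint torques, N m; "position": TCP position; "tool_rot": TCP orientation; "force": force on the tool from outside, world axes, zero at the start; "moment": the same for the moment, N m; "grip_width": finger opening in m; "finger_force": force on a finger pad.
Only numpy, scipy, OpenCV 4.12 (cv2) and the standard library are available. Lean on these libraries where they do the work, as an engineer would, in place of code of your own. Each camera call takes 0.05 s, during which the arm holds its last target. There are 200 camera calls.

TASK

Clear the mixed pieces off the dental lab bench into the trays where they belong: both stone casts into the grey case pan, teeth up and lowered in gently because stone chips; both loose casting rings into the steel ring tray, standing on end; and the loose crucible into the wooden crucible tray, upright. Everything must stand flat on its tray's floor, nothing on top of anything else, and the ring and the crucible already stored there must be left where they stand.

Things in the scene. Friction and masses are not known exactly. Their poses are not given: they have to be found in the camera images.
- upper_cast: Upper dental stone cast, cream, 170 g, teeth up: base 22 mm high, 62 mm wide (its y), x from -32 (pointed front) to +24 mm; teeth up to 37 mm above the underside, domed palate inside the arch. Base side faces at y = +-31 mm are upright and parallel from x = -12 to +18 mm: grip across these, below the teeth. Origin: on the underside, midway between them; z up; yaw within 0.4 rad.
- lower_cast: Lower dental stone cast, cream, 150 g, teeth up: base 22 mm high, 62 mm wide (its y), x from -31 (blunt front) to +24 mm; teeth up to 37 mm above the underside, flat floor inside the arch. Base side faces at y = +-31 mm are upright and parallel from x = -12 to +18 mm: grip across these, below the teeth. Origin: on the underside, midway between them; z up; yaw within 0.4 rad.
- large_ring: Large casting ring on the bench: plain steel tube standing on end, open above and below, 65 mm outside diameter, 55 mm high, wall 2.5 mm, about 180 g. Origin: centre of its lower end; z along its axis, up.
- small_ring: Small casting ring on the bench: plain steel tube standing on end, open above and below, 48 mm outside diameter, 50 mm high, wall 2.5 mm, about 120 g. Origin: centre of its lower end; z along its axis, up.
- crucible: Casting crucible on the bench: off-white clay cup standing upright, 52 mm across from 14 mm up to its rim, 36 mm high, foot 38 mm, about 90 g; a pouring spout 18 mm wide reaches 40 mm from the axis towards its -x, 22 to 34 mm above the foot. Grip the cup across its y. Origin: centre of the foot; z up; yaw within 0.6 rad.
- case_pan: Case pan, where stone casts belong: empty grey plastic pan, 140 x 215 mm outside (152 x 227 over the lip), 40 mm high, walls and floor 5 mm thick (inside 130 x 205 mm, floor 5 mm above the bench), white paper card on the side facing the robot. Fixed. Origin: centre of its underside; x across the short side, y along the long side, z up; yaw within 0.1 rad.
- ring_tray: Ring tray: low steel tray with perforated floor, 140 x 215 mm outside, 22 mm high, walls and floor 5 mm thick (inside 130 x 205 mm), a wire handle up to 33 mm high at each end. A small casting ring already stands in it at its -y end. Fixed. Origin: centre of its underside; x across the short side, y along the long side, z up; yaw within 0.1 rad.
- crucible_tray: Crucible tray: low light-wood tray, 140 x 190 mm outside, 26 mm high, walls and floor 5 mm thick (inside 130 x 180 mm). A crucible already stands in it at its -y end. Fixed. Origin: centre of its underside; x across the short side, y along the long side, z up; yaw within 0.1 rad.
- stored_ring: Casting ring already standing loose in the ring tray, 70 to 78 mm from its middle towards its -y end; leave it there. Same as the small ring: 48 mm outside, 50 mm high. Origin: centre of its lower end.
- stored_crucible: Crucible already standing loose in the crucible tray, 45 to 55 mm from its middle towards its -y end; leave it there. Same shape and size as the other crucible. Origin: centre of its foot.

How it is judged:
By the outcome, as a careful person would: the job done as asked, in the order asked, and still so for the second after the job is handed in, with the robot touching nothing.
It also fails if it takes over 122 s, if anything falls off the work surface, if the arm or the gripper's body presses on something with over 40 N, if the wrist force passes 120 N, or if a joint passes its speed limit or range.

## Working session

There is one attempt and no reset: what is moved stays moved. The work goes in short steps, Python scripts to look and compute and a tool call to move; the robot and the scene stay as the last step left them, time stands still between calls to the robot, and variables do not carry over. Pictures are saved under pics/ and viewed, at most 14 in all, crops included, and the job is handed in when it is done.

```bash
mkdir -p pics; ls; python3 - <<'E'
from workcell import bot, grab_frame, calibration, job
import cv2,numpy as np
print(bot.observe())
for n in("top","scene"):
    im,d=grab_frame(n); cv2.imwrite(f"pics/{n}0.png",im); np.save(f"{n}0.npy",d); print(calibration(n))
E
```

```text
pics
{'clock': 0.0, 'qpos': array([-1.28722819,  0.52202546, -0.0363488 ,  1.59996294,  0.02118908,
        1.02113463, -0.11280136]), 'qd': array([-1.34057478e-03,  2.07004251e-04, -1.03615554e-03, -8.26706018e-04,
        6.90671472e-04,  6.99860578e-05, -1.23511973e-04]), 'joint_efforts': array([ 3.88182934e-04, -9.27107191e+01,  1.97978765e+00, -3.69913638e+01,
        1.77987374e-02,  8.39170563e-03,  7.54030822e-06]), 'position': array([0.21642748, 0.58598006, 0.2307345 ]), 'tool_rot': array([-3.14044842e+00,  6.22446787e-05,  2.78782526e+00]), 'force': array([-0.40143237,  0.75480753,  0.54553393]), 'moment': array([-0.01443034, -0.03016928, -0.03855956]), 'finger_force': 0.0, 'grip_width': 0.08581076779569019}
{'vfov': 55.783528626294625, 'cx': 315.6459326874498, 'cy': 197.9991687046765, 'eye': array([0.48471604, 0.01205896, 0.90769804]), 'attitude': array([-3.09677107e+00,  9.79958134e-04, -1.58063631e+00])}
{'vfov': 48.41048007448668, 'cx': 317.6258042988179, 'cy': 191.07585387508024, 'eye': array([1.26541287, 0.25718493, 0.60327364]), 'attitude': array([-2.2133473 ,  0.01755573,  1.87514571])}
```

View pics/top0.png

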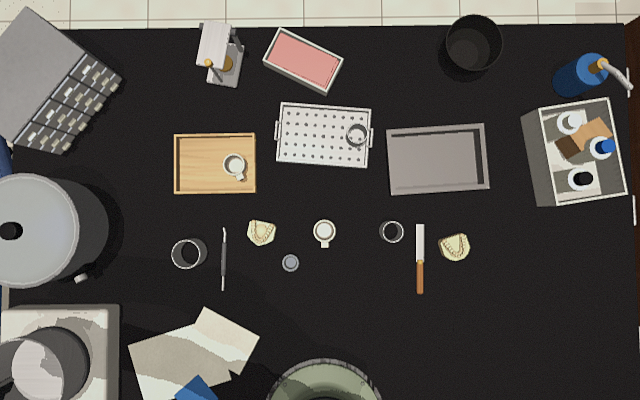

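View pics/scene0.png

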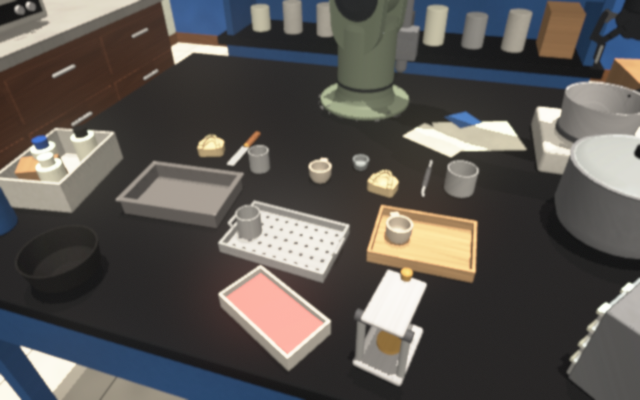

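The top view shows the left cast near (262,233), right cast (455,247), crucible (323,231), large ring (188,254) and small ring (391,232). The trays are at (215,163), (323,135) and (438,159). Next I measure from the depth data.

```bash
cat > h.py <<'E'
import numpy as np,cv2
from scipy.spatial.transform import Rotation as Ro
from workcell import bot,grab_frame,calibration
def cloud(d,c):
    f=200/np.tan(np.radians(c["vfov"]/2)); v,u=np.indices(d.shape)
    P=np.stack([(u-c["cx"])/f*d,(v-c["cy"])/f*d,d],-1)
    return P@Ro.from_euler("xyz",c["attitude"]).as_matrix().T+c["eye"]
E
python3 - <<'E'
from h import *
d=np.load("top0.npy");P=cloud(d,calibration("top"));im=cv2.imread("pics/top0.png")
z=P[...,2]; print("bench z",np.median(z[270:300,300:400]),np.median(z[200:220,260:380]))
def comp(box,lo,hi):
    u0,v0,u1,v1=box; Q=P[v0:v1,u0:u1].reshape(-1,3); return Q[(Q[:,2]>lo)&(Q[:,2]<hi)]
for n,b in dict(lcast=(240,210,285,255),rcast=(435,225,478,270),cruc=(305,212,345,255),large=(165,232,213,275),small=(375,215,410,250),sring=(343,118,370,150),scruc=(218,148,250,185)).items():
    Q=comp(b,.012,.2); q=Q[Q[:,2]>np.percentile(Q[:,2],90)-.006]
    (c,s,a)=cv2.minAreaRect(Q[:,:2].astype(np.float32)); cc,r=cv2.minEnclosingCircle(q[:,:2].astype(np.float32))
    print(n,len(Q),"ztop",Q[:,2].max().round(3),"rect",np.round(c,4),np.round(s,3),round(a,1),"rimcirc",np.round(cc,4),round(r,4))
for n,b,lo in (("wood",(165,125,265,203),.018),("ringt",(268,95,380,175),.016),("pan",(375,115,500,203),.033)):
    u0,v0,u1,v1=b
    Q=comp(b,lo,.045); c,s,a=cv2.minAreaRect(Q[:,:2].astype(np.float32)); print(n,len(Q),np.round(c,4),np.round(s,3),round(a,1))
a=cv2.resize(im[205:280,160:480],None,fx=2.5,fy=2.5,interpolation=cv2.INTER_CUBIC);b=cv2.resize(im[92:207,165:495],(800,279),interpolation=cv2.INTER_CUBIC)
cv2.imwrite("pics/crop1.png",np.vstack([a,b]))
E
```

```text
bench z -0.0013118728000134916 -0.0011898300541029472
lcast 544 ztop 0.037 rect [0.445  0.1431] [0.062 0.055] 77.0 rimcirc [0.4525 0.1415] 0.028
rcast 596 ztop 0.038 rect [ 0.4067 -0.313 ] [0.055 0.063] 17.6 rimcirc [ 0.4146 -0.3084] 0.0287
cruc 208 ztop 0.039 rect [ 0.445  -0.0029] [0.05  0.061] 63.1 rimcirc [ 0.4429 -0.0071] 0.0326
large 420 ztop 0.057 rect [0.4021 0.3067] [0.065 0.063] 86.4 rimcirc [0.4009 0.3068] 0.0331
small 184 ztop 0.052 rect [ 0.4467 -0.16  ] [0.046 0.045] 89.9 rimcirc [ 0.4469 -0.1606] 0.0241
sring 301 ztop 0.057 rect [ 0.6773 -0.0875] [0.055 0.074] 87.2 rimcirc [ 0.673  -0.0834] 0.0244
scruc 324 ztop 0.043 rect [0.5996 0.203 ] [0.052 0.061] 85.5 rimcirc [0.5992 0.199 ] 0.0327
wood 943 [0.6108 0.2507] [0.191 0.14 ] 89.9
ringt 923 [ 0.6764 -0.0066] [0.231 0.141] 85.0
pan 1598 [ 0.6132 -0.2693] [0.153 0.228] 3.5
```

View pics/crop1.png

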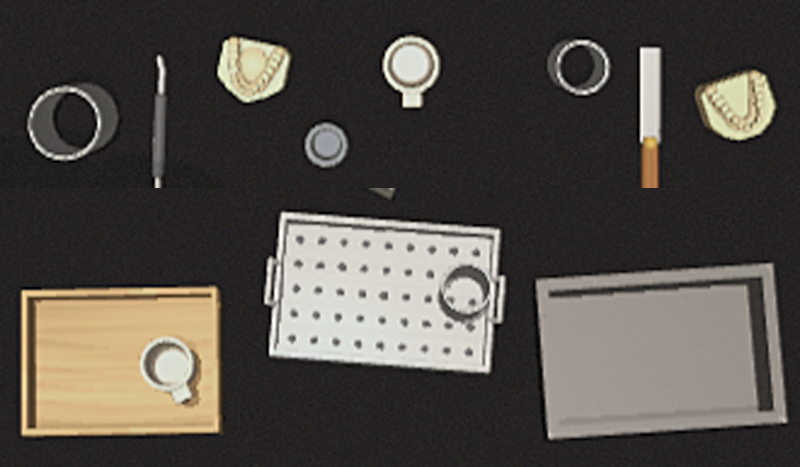

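```bash
cat > go.py <<'E'
import sys
from h import *
s=bot.observe(); t=np.array(sys.argv[1:4],float); R=Ro.from_euler("xyz",s["tool_rot"])
d=t-s["position"]; dt=R.inv().apply(d); T=Ro.from_euler("xyz",[np.pi,0,float(sys.argv[4])])
print("pos",s["position"].round(4),"yaw",s["tool_rot"][2].round(3),"shift",dt.round(4),"rot",(R.inv()*T).as_rotvec().round(3),"dist",np.linalg.norm(d).round(3),"q",s["qpos"].round(2))
E
python3 - <<'E'
from h import *
P=cloud(np.load("top0.npy"),calibration("top"))
for u,v in((40,230),(100,230),(70,170),(50,350),(100,320),(90,100),(220,50),(60,285),(100,260)): print((u,v),P[v,u].round(3))
b=P[222:242,308:340].reshape(-1,3);b=b[b[:,2]>.03];print("cruc",b[:,:2].min(0),b[:,:2].max(0))
f=378*1.0
E
python3 go.py 0.451 0.142 0.12 2.94
```

```text
(40, 230) [0.461 0.55  0.169]
(100, 230) [0.456 0.489 0.073]
(70, 170) [ 0.599  0.607 -0.003]
(50, 350) [0.223 0.54  0.149]
(100, 320) [0.256 0.495 0.056]
(90, 100) [0.754 0.529 0.051]
(220, 50) [0.84  0.214 0.113]
(60, 285) [0.324 0.623 0.   ]
(100, 260) [ 0.382  0.529 -0.   ]
cruc [ 0.42436274 -0.0291408 ] [0.48471604 0.019399  ]
pos [0.2165 0.586  0.2308] yaw 2.788 shift [-0.3738 -0.3351  0.1112] rot [-0.001  0.    -0.152] dist 0.514 q [-1.29  0.52 -0.04  1.6   0.02  1.02 -0.11]
```

Units first: shifts go in shares of 0.5 m and turns go in shares of pi rad. So -0.225 m is -0.45, -0.12 m is -0.24, -0.15 rad is -0.0477.

>>> creep_tool([
  [0.085,-0.09,-0.08,0,0,0,-0.0159],
  [0.085,-0.18,-0.16,0,0,0,-0.0318],
  [0.085,-0.27,-0.24,0,0,0,-0.0477],
  [0.085,-0.36,-0.32,0,0,0,-0.0477],
  [0.085,-0.45,-0.4,0,0,0,-0.0477],
], squeeze=30)

```text
clock: 0.72
position: [0.3589, 0.3188, 0.2312]
tool_rot: [-3.142, 0.0, 2.938]
force: [0.6, 0.6, 1.2]
grip_width: 0.085
finger_force: 0.0
```

```bash
python3 go.py 0.451 0.142 0.12 2.94
```

```text
pos [0.3589 0.3188 0.2312] yaw 2.938 shift [-0.1259 -0.1545  0.1113] rot [-0.     0.    -0.002] dist 0.228 q [-0.84  0.29 -0.01  1.97  0.01  0.88  0.51]
```

In the tool's units: -0.155 m is -0.31, -0.13 m is -0.26.

>>> creep_tool([
  [0.085,-0.07,-0.086,0.04,0,0,0],
  [0.085,-0.14,-0.172,0.08,0,0,0],
  [0.085,-0.21,-0.26,0.12,0,0,0],
  [0.085,-0.252,-0.31,0.18,0,0,0],
  [0.085,-0.252,-0.31,0.222,0,0,0],
])

```text
clock: 1.35
position: [0.4509, 0.1407, 0.1191]
tool_rot: [-3.14, -0.0, 2.934]
force: [0.5, 1.0, 0.9]
grip_width: 0.085
finger_force: 0.0
```

```bash
python3 go.py 0.451 0.142 -0.001 2.94
python3 - <<'E'
from h import *
c=calibration("wrist");im,d=grab_frame("wrist");cv2.imwrite("pics/w1.png",im);P=cloud(d,c);Q=P.reshape(-1,3)
Q=Q[(d.ravel()>0)&(np.hypot(Q[:,0]-.445,Q[:,1]-.143)<.06)&(Q[:,2]>.008)&(Q[:,2]<.045)]
print(len(Q),cv2.minAreaRect(Q[:,:2].astype(np.float32)),Q.min(0),Q.max(0))
E
```

```text
pos [0.4509 0.1407 0.1191] yaw 2.934 shift [0.0002 0.0014 0.1201] rot [-0.001 -0.    -0.006] dist 0.12 q [-0.46  0.46  0.05  2.09 -0.03  0.59  0.97]
4186 ((0.44264456629753113, 0.14329887926578522), (0.0622016079723835, 0.05603878200054169), 77.1702880859375) [0.41521989 0.10854828 0.00804217] [0.47508189 0.17498026 0.03884126]
```

View pics/w1.png

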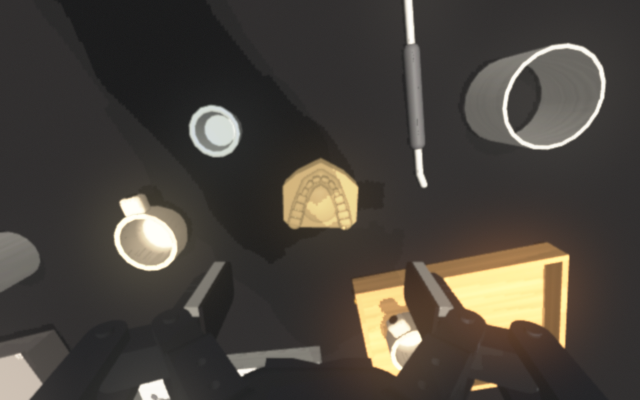

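The wrist view shows the domed (upper) cast at (320,195) square to the fingers, with nothing in the way on either side. Its yaw is -0.224. Next I descend and grip.

In the tool's units: 0.12 m is 0.24, 0.085 m is 0.17, 0.016 rad is 0.0051.

>>> creep_tool([
  [0.085,0.002,0.002,0.1,0,0,0.0051],
  [0.085,0.002,0.002,0.17,0,0,0.0051],
  [0.085,0.002,0.002,0.22,0,0,0.0051],
  [0.085,0.002,0.002,0.24,0,0,0.0051],
  [0.085,0.002,0.002,0.24,0,0,0.0051],
])

```text
clock: 2.02
position: [0.4495, 0.1447, 0.0005]
tool_rot: [-3.141, -0.0, 2.922]
force: [0.2, -1.0, -0.1]
grip_width: 0.0849
finger_force: 0.0
```

>>> creep_tool([
  [0.05,0,0,0,0,0,0],
  [0.05,0,0,0,0,0,0],
  [0.05,0,0,0,0,0,0],
  [0.05,0,0,0,0,0,0],
  [0.05,0,0,0,0,0,0],
], squeeze=40)

```text
clock: 2.65
position: [0.4501, 0.1448, 0.0014]
tool_rot: [3.141, 0.001, 2.922]
force: [-1.6, -0.5, 10.4]
grip_width: 0.0609
finger_force: 41.3
```

In the tool's units: -0.11 m is -0.22, -0.09 m is -0.18.

>>> creep_tool([
  [0.05,0,0,-0.02,0,0,0],
  [0.05,0,0,-0.06,0,0,0],
  [0.05,0,0,-0.12,0,0,0],
  [0.05,0,0,-0.18,0,0,0],
  [0.05,0,0,-0.22,0,0,0],
])

```text
clock: 3.28
position: [0.4499, 0.1447, 0.1126]
tool_rot: [3.14, 0.002, 2.922]
force: [0.5, -0.6, -0.6]
grip_width: 0.0607
finger_force: 45.6
```

```bash
python3 go.py 0.617 -0.223 0.11 3.20
```

```text
pos [0.4499 0.1447 0.1126] yaw 2.922 shift [-0.2433 -0.3224  0.0025] rot [ 0.001  0.002 -0.278] dist 0.404 q [-0.47  0.47  0.05  2.1  -0.04  0.57  0.95]
```

In the tool's units: -0.18 m is -0.36, -0.14 m is -0.28, -0.26 rad is -0.0828.

>>> creep_tool([
  [0.05,-0.034,-0.044,0,0,0,-0.0095],
  [0.05,-0.09,-0.12,0,0,0,-0.0255],
  [0.05,-0.15,-0.2,0,0,0,-0.0446],
  [0.05,-0.21,-0.28,0,0,0,-0.0637],
  [0.05,-0.27,-0.36,0,0,0,-0.0828],
])

```text
clock: 3.9
position: [0.5426, -0.0621, 0.1114]
tool_rot: [-3.141, 0.001, -3.099]
force: [-0.0, 1.3, -1.7]
grip_width: 0.061
finger_force: 45.5
```

```bash
python3 go.py 0.617 -0.223 0.11 3.20
```

```text
pos [ 0.5426 -0.0621  0.1114] yaw -3.099 shift [-0.0676 -0.1639  0.0015] rot [-0.     0.001 -0.016] dist 0.177 q [ 0.03  0.56 -0.03  1.91  0.02  0.67  1.6 ]
```

In the tool's units: -0.164 m is -0.328, -0.158 m is -0.316, -0.016 rad is -0.0051.

>>> creep_tool([
  [0.05,-0.036,-0.086,0,0,0,-0.0051],
  [0.05,-0.072,-0.172,0,0,0,-0.0051],
  [0.05,-0.108,-0.26,0,0,0,-0.0051],
  [0.05,-0.132,-0.316,0,0,0,-0.0051],
  [0.05,-0.136,-0.328,0,0,0,-0.0051],
])

```text
clock: 4.53
position: [0.6166, -0.2239, 0.111]
tool_rot: [-3.141, 0.0, -3.088]
force: [-0.1, 2.0, -1.7]
grip_width: 0.0606
finger_force: 45.5
```

>>> creep_tool([
  [0.05,0,0,0,0,0,0],
])

```text
clock: 4.65
position: [0.6163, -0.2214, 0.1108]
tool_rot: [3.141, 0.0, -3.086]
force: [-0.7, -0.6, -1.5]
grip_width: 0.061
finger_force: 45.5
```

```bash
python3 go.py 0.617 -0.223 0.0075 3.20
python3 - <<'E'
from h import *
c=calibration("wrist");im,d=grab_frame("wrist");cv2.imwrite("pics/w2.png",im)
E
```

```text
pos [ 0.6163 -0.2214  0.1108] yaw -3.086 shift [-0.0006 -0.0017  0.1033] rot [ 0.     0.    -0.002] dist 0.103 q [ 0.27  0.7  -0.03  1.61  0.03  0.83  1.86]
```

View pics/w2.png

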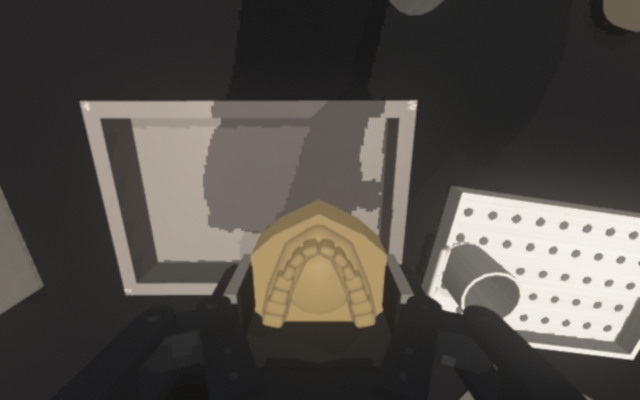

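The wrist view shows the cast held square to the pan, with its right finger inside the right wall. I'll lower it now and slow down near the floor.

In the tool's units: 0.094 m is 0.188, 0.09 m is 0.18.

>>> creep_tool([
  [0.05,0,-0.002,0.06,0,0,0],
  [0.05,0,-0.002,0.12,0,0,0],
  [0.05,0,-0.002,0.16,0,0,0],
  [0.05,0,-0.002,0.18,0,0,0],
  [0.05,0,-0.002,0.188,0,0,0],
])

```text
clock: 5.32
position: [0.6168, -0.2224, 0.0164]
tool_rot: [-3.142, 0.0, -3.085]
force: [0.0, -0.2, -1.2]
grip_width: 0.0613
finger_force: 45.5
```

>>> creep_tool([
  [0.05,0,0,0.006,0,0,0],
  [0.05,0,0,0.01,0,0,0],
  [0.05,0,0,0.014,0,0,0],
  [0.05,0,0,0.016,0,0,0],
  [0.05,0,0,0.018,0,0,0],
])

```text
clock: 5.95
position: [0.6167, -0.2227, 0.0073]
tool_rot: [-3.142, 0.0, -3.085]
force: [-1.0, 0.7, -1.5]
grip_width: 0.0608
finger_force: 45.5
```

In the tool's units: 0.0015 m is 0.003, 0.001 m is 0.002.

>>> creep_tool([
  [0.05,0,0,0.001,0,0,0],
  [0.05,0,0,0.002,0,0,0],
  [0.05,0,0,0.003,0,0,0],
  [0.05,0,0,0.003,0,0,0],
])

```text
clock: 6.45
position: [0.6167, -0.2227, 0.0065]
tool_rot: [-3.142, 0.0, -3.086]
force: [-5.0, 1.7, 11.3]
grip_width: 0.0611
finger_force: 47.0
```

In the tool's units: -0.03 m is -0.06, -0.01 m is -0.02.

>>> creep_tool([
  [0.072,0,0,0,0,0,0],
  [0.072,0,0,0,0,0,0],
  [0.072,0,0,0,0,0,0],
  [0.072,0,0,-0.02,0,0,0],
  [0.072,0,0,-0.06,0,0,0],
])

```text
clock: 7.08
position: [0.6163, -0.2225, 0.0364]
tool_rot: [3.141, -0.001, -3.085]
force: [-0.4, 0.2, 1.1]
grip_width: 0.072
finger_force: 0.0
```

>>> creep_tool([
  [0.072,0,0,-0.1,0,0,0],
  [0.085,0,0,-0.2,0,0,0],
  [0.085,0,0,-0.26,0,0,0],
])

```text
clock: 7.45
position: [0.6173, -0.223, 0.1702]
tool_rot: [-3.14, 0.004, -3.086]
force: [0.4, -0.2, -0.1]
grip_width: 0.0851
finger_force: 0.0
```

```bash
python3 go.py 0.4125 -0.311 0.14 0.307
```

```text
pos [ 0.6173 -0.223   0.1702] yaw -3.086 shift [ 0.2096 -0.0764  0.0295] rot [0.005 0.003 2.891] dist 0.225 q [ 0.28  0.63 -0.03  1.57  0.02  0.93  1.87]
```

In the tool's units: 0.21 m is 0.42, -0.06 m is -0.12, 0.18 rad is 0.0573.

>>> creep_tool([
  [0.085,0.084,-0.03,0,0,0,0.0573],
  [0.085,0.168,-0.06,0,0,0,0.1146],
  [0.085,0.252,-0.09,0,0,0,0.1719],
  [0.085,0.336,-0.12,0,0,0,0.2292],
  [0.085,0.42,-0.152,0,0,0,0.2865],
])

```text
clock: 8.07
position: [0.4102, -0.3108, 0.1673]
tool_rot: [3.14, 0.002, 2.292]
force: [0.1, -1.1, 0.4]
grip_width: 0.0848
finger_force: 0.0
```

>>> creep_tool([
  [0.085,0,0,0,0,0,0.0573],
  [0.085,0,0,0,0,0,0.1146],
  [0.085,0,0,0,0,0,0.1719],
  [0.085,0,0,0,0,0,0.2292],
  [0.085,0,0,0,0,0,0.2865],
])

```text
clock: 8.7
position: [0.4116, -0.3102, 0.1672]
tool_rot: [3.14, -0.001, 1.392]
force: [-0.7, 0.3, -0.7]
grip_width: 0.0849
finger_force: 0.0
```

>>> creep_tool([
  [0.085,0,0,0,0,0,0.0573],
  [0.085,0,0,0,0,0,0.1146],
  [0.085,0,0,0,0,0,0.1719],
  [0.085,0,0,0,0,0,0.2292],
  [0.085,0,0,0,0,0,0.2865],
])

```text
clock: 9.32
position: [0.4117, -0.31, 0.167]
tool_rot: [3.141, -0.002, 0.492]
force: [0.8, -0.1, -0.1]
grip_width: 0.0852
finger_force: 0.0
```

```bash
python3 go.py 0.4125 -0.311 0.12 0.307
```

```text
pos [ 0.4117 -0.31    0.167 ] yaw 0.492 shift [0.0001 0.0012 0.047 ] rot [ 0.    -0.002  0.185] dist 0.047 q [ 0.03  0.54  0.7   1.98 -0.48  0.8  -0.08]
```

In the tool's units: 0.047 m is 0.094, 0.02 m is 0.04, 0.185 rad is 0.0589.

>>> creep_tool([
  [0.085,0,0.002,0.04,0,0,0.0286],
  [0.085,0,0.002,0.094,0,0,0.0589],
  [0.085,0,0.002,0.094,0,0,0.0589],
])

```text
clock: 9.7
position: [0.4115, -0.3106, 0.1187]
tool_rot: [-3.14, 0.0, 0.313]
force: [-0.4, -0.1, 0.6]
grip_width: 0.0848
finger_force: 0.0
```

```bash
python3 - <<'E'
from h import *
for n in("wrist","top"):
    c=calibration(n);im,d=grab_frame(n);P=cloud(d,c);Q=P.reshape(-1,3)
    Q=Q[(d.ravel()>0)&(np.hypot(Q[:,0]-.407,Q[:,1]+.313)<.05)&(Q[:,2]>.008)&(Q[:,2]<.041)]
    print(n,len(Q),cv2.minAreaRect(Q[:,:2].astype(np.float32)))
    if n=="wrist":cv2.imwrite("pics/w3.png",im)
E
python3 go.py 0.4125 -0.311 0.001 0.307
```

```text
wrist 4267 ((0.4047224223613739, -0.3133762776851654), (0.056646090000867844, 0.0619964636862278), 17.958927154541016)
top 474 ((0.4082547426223755, -0.3125404417514801), (0.05313671752810478, 0.06331074237823486), 17.82352066040039)
pos [ 0.4121 -0.3114  0.12  ] yaw 0.315 shift [ 0.0004 -0.0003  0.119 ] rot [ 0.    -0.001  0.008] dist 0.119 q [ 0.05  0.62  0.68  2.01 -0.59  0.72 -0.16]
```

View pics/w3.png

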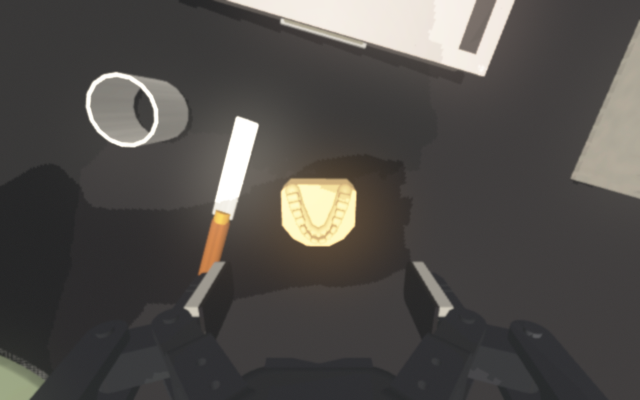

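The wrist view shows the lower cast at (318,212), square to the fingers. The knife at (235,170) is outside the left finger. Next I descend and grip.

In the tool's units: 0.117 m is 0.234, 0.108 m is 0.216.

>>> creep_tool([
  [0.085,-0.002,0,0.1,0,0,0],
  [0.085,-0.002,0,0.17,0,0,0],
  [0.085,-0.002,0,0.216,0,0,0],
  [0.085,-0.002,0,0.234,0,0,0],
  [0.085,-0.002,0,0.234,0,0,0],
])

```text
clock: 10.42
position: [0.4112, -0.3118, 0.0026]
tool_rot: [3.141, -0.001, 0.313]
force: [0.4, 0.3, 0.2]
grip_width: 0.0849
finger_force: 0.0
```

>>> creep_tool([
  [0.05,0,0,0,0,0,0],
  [0.05,0,0,0,0,0,0],
  [0.05,0,0,0,0,0,0],
  [0.05,0,0,0,0,0,0],
  [0.05,0,0,0,0,0,0],
], squeeze=40)

```text
clock: 11.05
position: [0.4113, -0.3117, 0.003]
tool_rot: [3.141, -0.001, 0.313]
force: [-1.7, 0.6, 12.7]
grip_width: 0.0613
finger_force: 40.8
```

>>> creep_tool([
  [0.05,0,0,-0.02,0,0,0],
  [0.05,0,0,-0.06,0,0,0],
  [0.05,0,0,-0.12,0,0,0],
  [0.05,0,0,-0.18,0,0,0],
  [0.05,0,0,-0.22,0,0,0],
])

```text
clock: 11.68
position: [0.411, -0.3116, 0.1138]
tool_rot: [3.141, -0.001, 0.313]
force: [0.3, 0.6, -2.1]
grip_width: 0.0607
finger_force: 45.5
```

```bash
python3 go.py 0.622 -0.315 0.11 0.06
```

```text
pos [ 0.411  -0.3116  0.1138] yaw 0.313 shift [0.1997 0.0682 0.0041] rot [ 0.001 -0.001  0.253] dist 0.211 q [ 0.05  0.63  0.68  2.01 -0.61  0.7  -0.14]
```

In the tool's units: 0.185 m is 0.37, 0.15 m is 0.3, 0.25 rad is 0.0796.

>>> creep_tool([
  [0.05,0.06,0.02,0,0,0,0.0159],
  [0.05,0.14,0.046,0,0,0,0.035],
  [0.05,0.22,0.074,0,0,0,0.0541],
  [0.05,0.3,0.102,0,0,0,0.07],
  [0.05,0.37,0.126,0,0,0,0.0796],
])

```text
clock: 12.3
position: [0.6077, -0.314, 0.1127]
tool_rot: [3.141, -0.0, 0.062]
force: [-0.1, -0.3, -1.3]
grip_width: 0.0609
finger_force: 45.5
```

>>> creep_tool([
  [0.05,0.03,0.002,0,0,0,0],
  [0.05,0.03,0.002,0,0,0,0],
  [0.05,0.03,0.002,0,0,0,0],
])

```text
clock: 12.68
position: [0.6204, -0.3148, 0.1123]
tool_rot: [3.141, 0.0, 0.062]
force: [-0.8, 0.2, -0.9]
grip_width: 0.0611
finger_force: 45.4
```

```bash
python3 go.py 0.622 -0.315 0.016 0.06; python3 - <<'E'
from h import *
im,d=grab_frame("wrist");cv2.imwrite("pics/w4.png",im)
E
```

```text
pos [ 0.6204 -0.3148  0.1123] yaw 0.062 shift [0.0017 0.0003 0.0963] rot [0.    0.    0.002] dist 0.096 q [-0.03  0.9   0.74  1.51 -0.68  1.   -0.61]
```

View pics/w4.png

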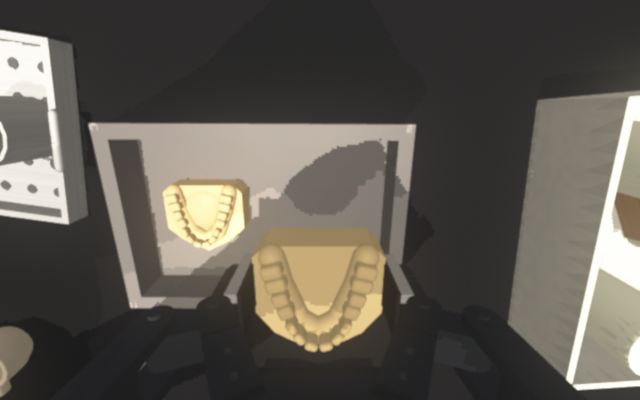

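The upper cast sits flat and teeth-up on the left of the pan. The held lower cast is clear on the right, so I lower it.

In the tool's units: 0.095 m is 0.19, 0.09 m is 0.18.

>>> creep_tool([
  [0.05,0,0,0.06,0,0,0],
  [0.05,0,0,0.12,0,0,0],
  [0.05,0,0,0.16,0,0,0],
  [0.05,0,0,0.18,0,0,0],
  [0.05,0,0,0.19,0,0,0],
])

```text
clock: 13.35
position: [0.6212, -0.3148, 0.0169]
tool_rot: [3.141, -0.0, 0.063]
force: [-0.1, -0.3, -1.7]
grip_width: 0.0607
finger_force: 45.5
```

>>> creep_tool([
  [0.05,0,0,0.006,0,0,0],
  [0.05,0,0,0.01,0,0,0],
  [0.05,0,0,0.014,0,0,0],
  [0.05,0,0,0.016,0,0,0],
  [0.05,0,0,0.016,0,0,0],
])

```text
clock: 13.98
position: [0.6212, -0.3146, 0.0088]
tool_rot: [3.142, 0.0, 0.063]
force: [0.6, -0.9, -1.1]
grip_width: 0.0608
finger_force: 45.5
```

In the tool's units: 0.001 m is 0.002, 0.0005 m is 0.001.

>>> creep_tool([
  [0.05,0,0,0.001,0,0,0],
  [0.05,0,0,0.002,0,0,0],
  [0.05,0,0,0.002,0,0,0],
])

```text
clock: 14.35
position: [0.6212, -0.3147, 0.0081]
tool_rot: [3.142, -0.0, 0.063]
force: [-2.4, 1.7, 4.8]
grip_width: 0.0611
finger_force: 46.2
```

In the tool's units: -0.03 m is -0.06, -0.01 m is -0.02.

>>> creep_tool([
  [0.072,0,0,0,0,0,0],
  [0.072,0,0,0,0,0,0],
  [0.072,0,0,0,0,0,0],
  [0.072,0,0,-0.02,0,0,0],
  [0.072,0,0,-0.06,0,0,0],
])

```text
clock: 14.98
position: [0.6209, -0.3146, 0.0385]
tool_rot: [-3.141, 0.001, 0.063]
force: [-0.6, -0.4, 0.7]
grip_width: 0.0723
finger_force: 0.0
```

>>> creep_tool([
  [0.072,0,0,-0.1,0,0,0],
  [0.085,0,0,-0.2,0,0,0],
  [0.085,0,0,-0.3,0,0,0],
  [0.085,0,0,-0.3,0,0,0],
])

```text
clock: 15.48
position: [0.6224, -0.3159, 0.1934]
tool_rot: [3.138, -0.006, 0.062]
force: [-0.3, -0.4, -0.8]
grip_width: 0.0849
finger_force: 0.0
```

```bash
python3 go.py 0.4015 0.307 0.19 1.48
python3 - <<'E'
from h import *
im,d=grab_frame("wrist");cv2.imwrite("pics/w5.png",im)
E
```

```text
pos [ 0.6224 -0.3159  0.1934] yaw 0.062 shift [-1.816e-01 -6.355e-01  2.000e-04] rot [ 0.007 -0.003 -1.418] dist 0.661 q [-0.05  0.82  0.8   1.46 -0.62  1.12 -0.65]
```

View pics/w5.png

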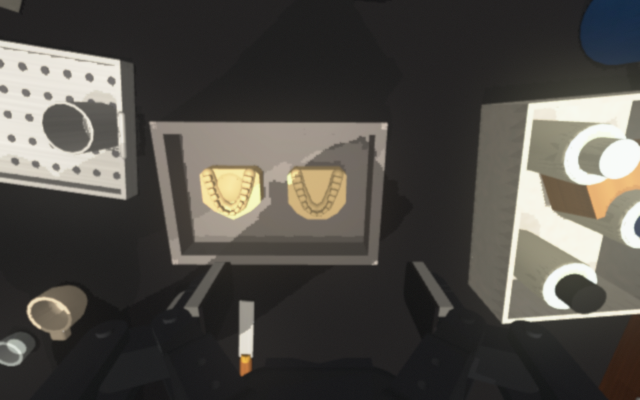

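Both casts are flat and separate, at (231,190) and (317,190). Next is the large ring.

In the tool's units: -0.29 m is -0.58, -0.058 m is -0.116, -0.14 rad is -0.0446.

>>> creep_tool([
  [0.085,-0.032,-0.116,0,0,0,-0.0446],
  [0.085,-0.064,-0.232,0,0,0,-0.0891],
  [0.085,-0.096,-0.348,0,0,0,-0.1337],
  [0.085,-0.128,-0.464,0,0,0,-0.1783],
  [0.085,-0.16,-0.58,0,0,0,-0.2228],
])

```text
clock: 16.15
position: [0.5219, -0.0284, 0.1876]
tool_rot: [-3.141, 0.0, 0.768]
force: [0.8, 0.0, -0.1]
grip_width: 0.0849
finger_force: 0.0
```

```bash
python3 go.py 0.4015 0.307 0.15 1.48
```

```text
pos [ 0.5219 -0.0284  0.1876] yaw 0.768 shift [ 0.1463 -0.3249  0.0377] rot [-0.001  0.    -0.712] dist 0.358 q [-0.57  0.51  0.71  1.94 -0.44  0.85 -0.43]
```

In the tool's units: -0.27 m is -0.54, -0.216 m is -0.432, -0.7 rad is -0.2228.

>>> creep_tool([
  [0.085,0.048,-0.108,0,0,0,-0.0446],
  [0.085,0.096,-0.216,0,0,0,-0.0891],
  [0.085,0.144,-0.324,0,0,0,-0.1337],
  [0.085,0.192,-0.432,0,0,0,-0.1783],
  [0.085,0.24,-0.54,0,0,0,-0.2228],
])

```text
clock: 16.77
position: [0.4221, 0.2495, 0.1878]
tool_rot: [-3.141, 0.0, 1.467]
force: [2.6, 0.6, 0.0]
grip_width: 0.0849
finger_force: 0.0
```

```bash
python3 go.py 0.4015 0.307 0.13 1.48
```

```text
pos [0.4221 0.2495 0.1878] yaw 1.467 shift [ 0.0551 -0.0264  0.0578] rot [-0.     0.    -0.013] dist 0.084 q [-1.06  0.42  0.53  2.01 -0.29  0.79 -0.46]
```

In the tool's units: 0.058 m is 0.116, 0.055 m is 0.11, -0.013 rad is -0.0041.

>>> creep_tool([
  [0.085,0.056,-0.026,0.02,0,0,-0.0041],
  [0.085,0.11,-0.052,0.08,0,0,-0.0041],
  [0.085,0.11,-0.052,0.116,0,0,-0.0041],
  [0.085,0.11,-0.052,0.116,0,0,-0.0041],
])

```text
clock: 17.27
position: [0.4027, 0.3047, 0.1288]
tool_rot: [-3.14, 0.002, 1.476]
force: [0.4, -0.3, 0.6]
grip_width: 0.0848
finger_force: 0.0
```

```bash
python3 - <<'E'
from h import *
for n in("wrist","top"):
    c=calibration(n);im,d=grab_frame(n);P=cloud(d,c);Q=P.reshape(-1,3)
    Q=Q[(d.ravel()>0)&(np.hypot(Q[:,0]-.4015,Q[:,1]-.307)<.05)&(Q[:,2]>.049)&(Q[:,2]<.061)]
    print(n,len(Q),cv2.minAreaRect(Q[:,:2].astype(np.float32)), cv2.minEnclosingCircle(Q[:,:2].astype(np.float32)))
E
python3 go.py 0.4015 0.307 0.02 1.48
```

```text
wrist 1186 ((0.39983463287353516, 0.30706411600112915), (0.06436093151569366, 0.06376584619283676), 86.7077407836914) ((0.4003049433231354, 0.30699431896209717), 0.032691992819309235)
top 124 ((0.401165246963501, 0.3066481947898865), (0.06385155767202377, 0.06313587725162506), 43.248416900634766) ((0.4006231129169464, 0.30707547068595886), 0.033056702464818954)
pos [0.4037 0.305  0.1302] yaw 1.475 shift [ 0.0019 -0.0024  0.1102] rot [ 0.     0.    -0.005] dist 0.11 q [-1.11  0.53  0.46  2.02 -0.37  0.68 -0.5 ]
```

In the tool's units: 0.118 m is 0.236, 0.1 m is 0.2.

>>> creep_tool([
  [0.085,0.004,-0.006,0.06,0,0,0],
  [0.085,0.004,-0.006,0.14,0,0,0],
  [0.085,0.004,-0.006,0.2,0,0,0],
  [0.085,0.004,-0.006,0.236,0,0,0],
  [0.085,0.004,-0.006,0.236,0,0,0],
])

```text
clock: 18.0
position: [0.4008, 0.3073, 0.0117]
tool_rot: [-3.141, 0.001, 1.475]
force: [0.2, 0.6, 0.3]
grip_width: 0.0852
finger_force: 0.0
```

>>> creep_tool([
  [0.05,0,0,0,0,0,0],
  [0.05,0,0,0,0,0,0],
  [0.05,0,0,0,0,0,0],
  [0.05,0,0,0,0,0,0],
], squeeze=50)

```text
clock: 18.5
position: [0.4012, 0.3081, 0.0133]
tool_rot: [3.14, -0.001, 1.476]
force: [-1.5, -2.1, 12.1]
grip_width: 0.0635
finger_force: 52.0
```

>>> creep_tool([
  [0.05,0,0,-0.02,0,0,0],
  [0.05,0,0,-0.06,0,0,0],
  [0.05,0,0,-0.12,0,0,0],
  [0.05,0,0,-0.18,0,0,0],
  [0.05,0,0,-0.22,0,0,0],
])

```text
clock: 19.12
position: [0.4009, 0.308, 0.1241]
tool_rot: [3.141, -0.002, 1.476]
force: [-0.3, 0.6, -1.9]
grip_width: 0.0629
finger_force: 55.3
```

```bash
python3 go.py 0.681 0.053 0.12 1.485
```

```text
pos [0.4009 0.308  0.1241] yaw 1.476 shift [-0.2272  0.3031  0.004 ] rot [ 0.001 -0.002 -0.009] dist 0.379 q [-1.11  0.54  0.46  2.03 -0.38  0.66 -0.5 ]
```

In the tool's units: 0.187 m is 0.374, -0.11 m is -0.22.

>>> creep_tool([
  [0.05,-0.04,0.054,0,0,0,0],
  [0.05,-0.1,0.134,0,0,0,0],
  [0.05,-0.16,0.214,0,0,0,0],
  [0.05,-0.22,0.294,0,0,0,0],
  [0.05,-0.28,0.374,0,0,0,0],
])

```text
clock: 19.75
position: [0.5747, 0.1495, 0.123]
tool_rot: [3.141, -0.0, 1.476]
force: [0.9, 1.8, -1.9]
grip_width: 0.0635
finger_force: 55.4
```

```bash
python3 go.py 0.681 0.053 0.12 1.485
```

```text
pos [0.5747 0.1495 0.123 ] yaw 1.476 shift [-0.086  0.115  0.003] rot [ 0.001 -0.    -0.009] dist 0.144 q [-0.65  0.65  0.44  1.79 -0.37  0.78 -0.12]
```

In the tool's units: 0.115 m is 0.23, 0.105 m is 0.21.

>>> creep_tool([
  [0.05,-0.06,0.08,0,0,0,0],
  [0.05,-0.12,0.16,0,0,0,0],
  [0.05,-0.156,0.21,0,0,0,0],
  [0.05,-0.172,0.23,0,0,0,0],
  [0.05,-0.172,0.23,0,0,0,0],
])

```text
clock: 20.38
position: [0.6797, 0.0539, 0.1222]
tool_rot: [3.141, 0.0, 1.475]
force: [0.1, 0.5, -2.8]
grip_width: 0.0638
finger_force: 55.4
```

```bash
python3 go.py 0.681 0.053 0.018 1.485
python3 - <<'E'
from h import *
im,d=grab_frame("wrist");cv2.imwrite("pics/w6.png",im)
E
```

```text
pos [0.6797 0.0539 0.1222] yaw 1.475 shift [-0.0007  0.0013  0.1042] rot [ 0.    0.   -0.01] dist 0.104 q [-0.42  0.78  0.42  1.54 -0.37  0.91  0.03]
```

View pics/w6.png

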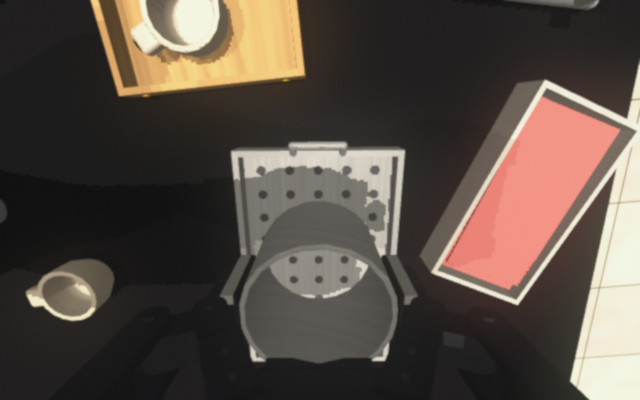

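The view shows the ring centred across the ring tray (walls near columns 235 and 402), with the floor clear below. I'll lower it.

In the tool's units: 0.096 m is 0.192, 0.09 m is 0.18, -0.01 rad is -0.0032.

>>> creep_tool([
  [0.05,0,0.002,0.06,0,0,-0.0032],
  [0.05,0,0.002,0.12,0,0,-0.0032],
  [0.05,0,0.002,0.16,0,0,-0.0032],
  [0.05,0,0.002,0.18,0,0,-0.0032],
  [0.05,0,0.002,0.192,0,0,-0.0032],
])

```text
clock: 21.05
position: [0.681, 0.0542, 0.0259]
tool_rot: [3.141, -0.0, 1.486]
force: [0.3, 0.3, -1.7]
grip_width: 0.0634
finger_force: 55.4
```

>>> creep_tool([
  [0.05,0,0,0.006,0,0,0],
  [0.05,0,0,0.01,0,0,0],
  [0.05,0,0,0.014,0,0,0],
  [0.05,0,0,0.016,0,0,0],
  [0.05,0,0,0.016,0,0,0],
])

```text
clock: 21.68
position: [0.681, 0.0539, 0.0184]
tool_rot: [3.141, -0.0, 1.486]
force: [-3.1, -0.1, 6.4]
grip_width: 0.0635
finger_force: 56.2
```

In the tool's units: -0.03 m is -0.06, -0.01 m is -0.02.

>>> creep_tool([
  [0.076,0,0,0,0,0,0],
  [0.076,0,0,0,0,0,0],
  [0.076,0,0,0,0,0,0],
  [0.076,0,0,-0.02,0,0,0],
  [0.076,0,0,-0.06,0,0,0],
])

```text
clock: 22.3
position: [0.6806, 0.0538, 0.0485]
tool_rot: [-3.141, 0.0, 1.486]
force: [0.2, 0.1, -0.1]
grip_width: 0.0759
finger_force: 0.0
```

>>> creep_tool([
  [0.076,0,0,-0.12,0,0,0],
  [0.085,0,0,-0.2,0,0,0],
  [0.085,0,0,-0.2,0,0,0],
])

```text
clock: 22.68
position: [0.6827, 0.0539, 0.1528]
tool_rot: [3.135, -0.002, 1.486]
force: [0.2, 0.1, -0.9]
grip_width: 0.0852
finger_force: 0.0
```

```bash
python3 go.py 0.4468 -0.1603 0.14 1.48
```

```text
pos [0.6827 0.0539 0.1528] yaw 1.486 shift [-0.2335 -0.2169  0.011 ] rot [ 0.006 -0.002  0.006] dist 0.319 q [-0.43  0.74  0.44  1.52 -0.36  0.96  0.03]
```

In the tool's units: -0.21 m is -0.42, -0.195 m is -0.39.

>>> creep_tool([
  [0.085,-0.084,-0.078,0,0,0,0],
  [0.085,-0.168,-0.156,0,0,0,0],
  [0.085,-0.252,-0.234,0,0,0,0],
  [0.085,-0.336,-0.312,0,0,0,0],
  [0.085,-0.42,-0.39,0.02,0,0,0],
])

```text
clock: 23.3
position: [0.4675, -0.1397, 0.1385]
tool_rot: [3.14, -0.0, 1.486]
force: [1.6, -1.6, -1.1]
grip_width: 0.085
finger_force: 0.0
```

>>> creep_tool([
  [0.085,-0.046,-0.044,0.02,0,0,0],
  [0.085,-0.046,-0.044,0.04,0,0,0],
  [0.085,-0.046,-0.044,0.04,0,0,0],
])

```text
clock: 23.68
position: [0.4451, -0.1593, 0.1175]
tool_rot: [-3.141, -0.0, 1.486]
force: [0.6, 1.5, -0.9]
grip_width: 0.085
finger_force: 0.0
```

```bash
python3 - <<'E'
from h import *
for n in("wrist","top"):
    c=calibration(n);im,d=grab_frame(n);P=cloud(d,c);Q=P.reshape(-1,3)
    Q=Q[(d.ravel()>0)&(np.hypot(Q[:,0]-.4468,Q[:,1]+.16)<.04)&(Q[:,2]>.043)&(Q[:,2]<.056)]
    print(n,len(Q),cv2.minAreaRect(Q[:,:2].astype(np.float32)), cv2.minEnclosingCircle(Q[:,:2].astype(np.float32)))
    cv2.imwrite(f"pics/{n}7.png",im)
E
python3 go.py 0.4465 -0.16 0.01 1.48
```

```text
wrist 955 ((0.4455481469631195, -0.16086381673812866), (0.047065261751413345, 0.04746453836560249), 35.77309036254883) ((0.4452180564403534, -0.16106343269348145), 0.024086207151412964)
top 53 ((0.4480298161506653, -0.1524534672498703), (0.03052212856709957, 0.046482112258672714), 80.7315902709961) ((0.4469490349292755, -0.15971915423870087), 0.02345975860953331)
pos [ 0.4456 -0.1592  0.1179] yaw 1.487 shift [-0.0008  0.0009  0.1079] rot [ 0.    -0.     0.007] dist 0.108 q [-0.1   0.5   0.42  2.11 -0.35  0.6   0.48]
```

View pics/wrist7.png

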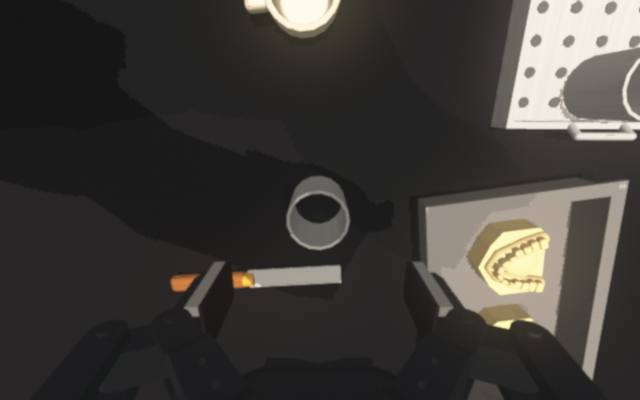

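The ring is at (318,212) between the fingers. The knife and the pan are clear of them.

Units first: shifts go in shares of 0.5 m and turns go in shares of pi rad. So 0.108 m is 0.216, 0.095 m is 0.19.

>>> creep_tool([
  [0.085,-0.002,0.002,0.06,0,0,0],
  [0.085,-0.002,0.002,0.14,0,0,0],
  [0.085,-0.002,0.002,0.19,0,0,0],
  [0.085,-0.002,0.002,0.216,0,0,0],
  [0.085,-0.002,0.002,0.216,0,0,0],
])

```text
clock: 24.4
position: [0.4458, -0.1607, 0.0096]
tool_rot: [-3.141, -0.0, 1.486]
force: [-0.0, -0.2, -0.4]
grip_width: 0.0846
finger_force: 0.0
```

>>> creep_tool([
  [0.035,0,0,0,0,0,0],
  [0.035,0,0,0,0,0,0],
  [0.035,0,0,0,0,0,0],
  [0.035,0,0,0,0,0,0],
  [0.035,0,0,0,0,0,0],
], squeeze=50)

```text
clock: 25.02
position: [0.4463, -0.1609, 0.0108]
tool_rot: [3.14, -0.0, 1.486]
force: [-2.1, 1.9, 15.1]
grip_width: 0.0474
finger_force: 48.7
```

>>> creep_tool([
  [0.035,0,0,-0.02,0,0,0],
  [0.035,0,0,-0.06,0,0,0],
  [0.035,0,0,-0.12,0,0,0],
  [0.035,0,0,-0.18,0,0,0],
  [0.035,0,0,-0.24,0,0,0],
])

```text
clock: 25.65
position: [0.4456, -0.1608, 0.1314]
tool_rot: [3.141, -0.0, 1.486]
force: [1.1, 0.1, -1.1]
grip_width: 0.0478
finger_force: 51.7
```

```bash
python3 go.py 0.675 -0.015 0.12 1.485
python3 - <<'E'
from h import *
P=cloud(np.load("top0.npy"),calibration("top"));Q=P[118:150,343:372].reshape(-1,3);Q=Q[(Q[:,2]>.046)]
print("stored",cv2.minEnclosingCircle(Q[:,:2].astype(np.float32)))
E
```

```text
pos [ 0.4456 -0.1608  0.1314] yaw 1.486 shift [0.1648 0.2161 0.0115] rot [ 0.    -0.     0.001] dist 0.272 q [-0.12  0.48  0.45  2.1  -0.34  0.63  0.48]
stored ((0.5893986821174622, -0.04164550453424454), 0.11775466799736023)
```

In the tool's units: 0.187 m is 0.374, 0.147 m is 0.294.

>>> creep_tool([
  [0.035,0.04,0.054,0,0,0,0],
  [0.035,0.1,0.134,0,0,0,0],
  [0.035,0.16,0.214,0,0,0,0],
  [0.035,0.22,0.294,0,0,0,0],
  [0.035,0.28,0.374,0,0,0,0],
])

```text
clock: 26.28
position: [0.6451, -0.0361, 0.1306]
tool_rot: [3.141, 0.0, 1.486]
force: [0.1, -1.3, -1.2]
grip_width: 0.0478
finger_force: 51.7
```

```bash
python3 go.py 0.675 -0.019 0.11 1.485
```

```text
pos [ 0.6451 -0.0361  0.1306] yaw 1.486 shift [0.0196 0.0283 0.0206] rot [0.    0.    0.001] dist 0.04 q [-0.32  0.72  0.44  1.64 -0.38  0.87  0.19]
```

In the tool's units: 0.0285 m is 0.057, 0.02 m is 0.04.

>>> creep_tool([
  [0.035,0.03,0.04,0.02,0,0,0],
  [0.035,0.039,0.057,0.04,0,0,0],
  [0.035,0.039,0.057,0.04,0,0,0],
  [0.035,0.039,0.057,0.04,0,0,0],
])

```text
clock: 26.78
position: [0.6733, -0.0213, 0.1103]
tool_rot: [-3.141, 0.0, 1.484]
force: [-0.2, 0.2, -2.0]
grip_width: 0.0477
finger_force: 51.8
```

```bash
python3 go.py 0.675 -0.019 0.0158 1.485
python3 - <<'E'
from h import *
im,d=grab_frame("wrist");cv2.imwrite("pics/w8.png",im)
c=calibration("top");im,d=grab_frame("top");P=cloud(d,c).reshape(-1,3);g=(d.ravel()>0)&(P[:,2]>.048)&(P[:,2]<.064)
for x,y in((.673,-.083),(.681,.054)):
    Q=P[g&(np.hypot(P[:,0]-x,P[:,1]-y)<.04)]; print(len(Q),Q.min(0) if len(Q) else 0,Q.max(0) if len(Q) else 0)
E
```

```text
pos [ 0.6733 -0.0213  0.1103] yaw 1.484 shift [0.0025 0.0015 0.0945] rot [-0.     0.    -0.001] dist 0.095 q [-0.32  0.78  0.43  1.57 -0.39  0.88  0.17]
0 0 0
0 0 0
```

View pics/w8.png

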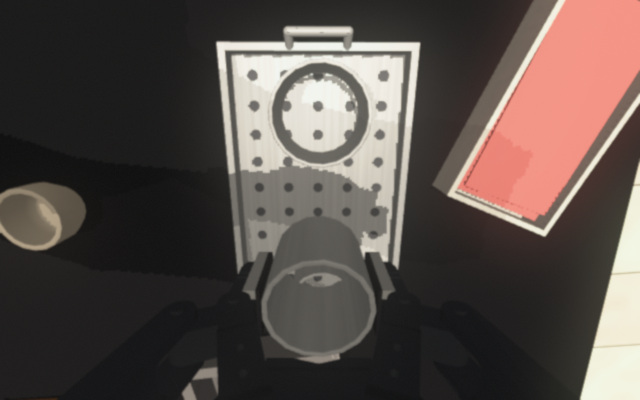

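The large ring stands upright at (320,113). The held small ring is centred across the tray, so I lower it.

In the tool's units: 0.087 m is 0.174, 0.083 m is 0.166.

>>> creep_tool([
  [0.035,0.004,0.002,0.06,0,0,0],
  [0.035,0.004,0.002,0.11,0,0,0],
  [0.035,0.004,0.002,0.15,0,0,0],
  [0.035,0.004,0.002,0.166,0,0,0],
  [0.035,0.004,0.002,0.174,0,0,0],
])

```text
clock: 27.5
position: [0.6754, -0.0186, 0.023]
tool_rot: [3.141, 0.0, 1.486]
force: [0.6, -0.7, -1.7]
grip_width: 0.0476
finger_force: 51.8
```

>>> creep_tool([
  [0.035,0,0,0.006,0,0,0],
  [0.035,0,0,0.01,0,0,0],
  [0.035,0,0,0.013,0,0,0],
  [0.035,0,0,0.015,0,0,0],
  [0.035,0,0,0.015,0,0,0],
])

```text
clock: 28.12
position: [0.6753, -0.0183, 0.016]
tool_rot: [3.141, -0.0, 1.486]
force: [-3.3, 0.6, 6.7]
grip_width: 0.0478
finger_force: 52.6
```

In the tool's units: -0.03 m is -0.06, -0.01 m is -0.02.

>>> creep_tool([
  [0.06,0,0,0,0,0,0],
  [0.06,0,0,0,0,0,0],
  [0.06,0,0,0,0,0,0],
  [0.06,0,0,-0.02,0,0,0],
  [0.06,0,0,-0.06,0,0,0],
])

```text
clock: 28.75
position: [0.6749, -0.0184, 0.046]
tool_rot: [-3.141, 0.0, 1.486]
force: [-0.3, 0.0, 0.6]
grip_width: 0.0601
finger_force: 0.0
```

>>> creep_tool([
  [0.06,0,0,-0.12,0,0,0],
  [0.07,0,0,-0.22,0,0,0],
  [0.085,0,0,-0.28,0,0,0],
  [0.085,0,0,-0.28,0,0,0],
])

```text
clock: 29.25
position: [0.6764, -0.0186, 0.1893]
tool_rot: [3.136, -0.001, 1.486]
force: [0.0, 1.1, -0.5]
grip_width: 0.0848
finger_force: 0.0
```

```bash
python3 go.py 0.425 -0.006 0.15 0.0
```

```text
pos [ 0.6764 -0.0186  0.1893] yaw 1.486 shift [-0.0089 -0.2518  0.038 ] rot [ 0.004 -0.004  1.486] dist 0.255 q [-0.35  0.7   0.48  1.51 -0.35  1.01  0.14]
```

In the tool's units: -0.232 m is -0.464, -0.2 m is -0.4, 0.85 rad is 0.2706.

>>> creep_tool([
  [0.085,-0.004,-0.1,0,0,0,0.0541],
  [0.085,-0.008,-0.2,0,0,0,0.1082],
  [0.085,-0.012,-0.3,0,0,0,0.1623],
  [0.085,-0.016,-0.4,0.02,0,0,0.2165],
  [0.085,-0.018,-0.464,0.06,0,0,0.2706],
])

```text
clock: 29.88
position: [0.4412, -0.0073, 0.1555]
tool_rot: [-3.141, -0.001, 0.63]
force: [0.6, 0.5, -0.5]
grip_width: 0.085
finger_force: 0.0
```

>>> creep_tool([
  [0.085,0,0,0,0,0,0.0509],
  [0.085,0,0,0,0,0,0.1019],
  [0.085,0,0,0,0,0,0.1528],
  [0.085,0,0,0,0,0,0.2005],
  [0.085,0,0,0,0,0,0.2005],
])

```text
clock: 30.5
position: [0.443, -0.0075, 0.1553]
tool_rot: [3.141, 0.0, 0.007]
force: [-0.0, 0.1, 0.0]
grip_width: 0.0848
finger_force: 0.0
```

```bash
python3 go.py 0.445 -0.006 0.003 0.0
python3 - <<'E'
from h import *
for n in("wrist",):
    c=calibration(n);im,d=grab_frame(n);P=cloud(d,c);Q=P.reshape(-1,3)
    cv2.imwrite(f"pics/{n}9.png",im)
    Q=Q[(d.ravel()>0)&(np.hypot(Q[:,0]-.445,Q[:,1]+.006)<.05)&(Q[:,2]>.031)&(Q[:,2]<.042)]
    print(n,len(Q),Q.min(0),Q.max(0))
    T=Q[Q[:,0]>.445]; # ring half away from spout: circle fit
    h=cv2.convexHull(T[:,:2].astype(np.float32))[:,0]; h=h[h[:,0]>.446]
    A=np.c_[2*h,np.ones(len(h))];s=np.linalg.lstsq(A,(h**2).sum(1),rcond=None)[0];print("c",s[:2],"r",np.sqrt(s[2]+s[0]**2+s[1]**2))
    S=Q[np.hypot(*(Q[:,:2]-s[:2]).T)>.031]; print("spout",S.mean(0) if len(S) else None,len(S))
    if len(S): v=s[:2]-S.mean(0)[:2]; print("yaw",np.arctan2(v[1],v[0]))
E
```

```text
pos [ 0.443  -0.0075  0.1553] yaw 0.007 shift [ 0.002  -0.0016  0.1523] rot [0.    0.    0.007] dist 0.152 q [-0.79  0.52  0.91  2.16 -0.63  0.74 -1.02]
wrist 1120 [ 0.40804201 -0.0318325   0.03103895] [0.4743468  0.01957188 0.03864007]
c [ 0.44838226 -0.00609679] r 0.025646090059638426
spout [ 0.4138106  -0.00721628  0.03423296] 144
yaw 0.032370287093715096
```

View pics/wrist9.png

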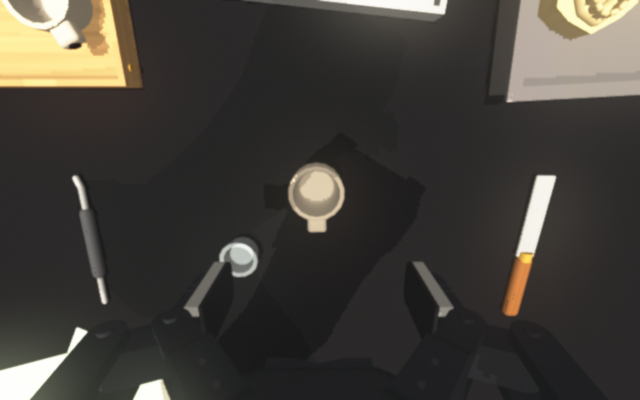

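The crucible is at (317,192) with its spout towards the robot, and the fingers straddle it clear of the small dish at (238,257). I'll descend to grip it.

In the tool's units: 0.152 m is 0.304, 0.05 m is 0.1, -0.025 rad is -0.008.

>>> creep_tool([
  [0.085,0.01,-0.002,0.1,0,0,-0.008],
  [0.085,0.01,-0.002,0.2,0,0,-0.008],
  [0.085,0.01,-0.002,0.27,0,0,-0.008],
  [0.085,0.01,-0.002,0.304,0,0,-0.008],
  [0.085,0.01,-0.002,0.304,0,0,-0.008],
])

```text
clock: 31.18
position: [0.4477, -0.0068, 0.0028]
tool_rot: [-3.141, 0.001, 0.033]
force: [0.7, 1.1, 0.3]
grip_width: 0.085
finger_force: 0.0
```

>>> creep_tool([
  [0.04,0,0,0,0,0,0],
  [0.04,0,0,0,0,0,0],
  [0.04,0,0,0,0,0,0],
  [0.04,0,0,0,0,0,0],
  [0.04,0,0,0,0,0,0],
], squeeze=40)

```text
clock: 31.8
position: [0.4488, -0.0064, 0.0044]
tool_rot: [-3.141, -0.002, 0.032]
force: [-3.4, 1.0, 18.3]
grip_width: 0.0514
finger_force: 38.2
```

>>> creep_tool([
  [0.04,0,0,-0.02,0,0,0],
  [0.04,0,0,-0.06,0,0,0],
  [0.04,0,0,-0.12,0,0,0],
  [0.04,0,0,-0.18,0,0,0],
  [0.04,0,0,-0.24,0,0,0],
])

```text
clock: 32.42
position: [0.448, -0.0064, 0.1249]
tool_rot: [-3.141, -0.0, 0.031]
force: [-1.1, 0.6, -0.9]
grip_width: 0.0513
finger_force: 41.8
```

```bash
python3 go.py 0.611 0.291 0.12 0.0
```

```text
pos [ 0.448  -0.0064  0.1249] yaw 0.031 shift [ 0.1721 -0.2922  0.005 ] rot [-0.    -0.     0.031] dist 0.339 q [-0.73  0.58  0.83  2.17 -0.69  0.68 -0.95]
```

In the tool's units: -0.238 m is -0.476, -0.187 m is -0.374, 0.03 rad is 0.0095.

>>> creep_tool([
  [0.04,0.04,-0.068,0,0,0,0.0032],
  [0.04,0.1,-0.17,0,0,0,0.0095],
  [0.04,0.16,-0.272,0,0,0,0.0095],
  [0.04,0.22,-0.374,0,0,0,0.0095],
  [0.04,0.28,-0.476,0,0,0,0.0095],
])

```text
clock: 33.05
position: [0.5813, 0.2378, 0.1242]
tool_rot: [3.141, -0.0, 0.002]
force: [0.3, -1.5, -0.2]
grip_width: 0.0514
finger_force: 41.8
```

```bash
python3 go.py 0.611 0.288 0.1 0.0
```

```text
pos [0.5813 0.2378 0.1242] yaw 0.002 shift [ 0.0298 -0.0502  0.0242] rot [ 0.    -0.     0.002] dist 0.063 q [-0.99  0.83  0.84  1.71 -0.74  0.95 -1.43]
```

In the tool's units: -0.05 m is -0.1, -0.034 m is -0.068.

>>> creep_tool([
  [0.04,0.04,-0.068,0,0,0,0],
  [0.04,0.06,-0.1,0.02,0,0,0],
  [0.04,0.06,-0.1,0.048,0,0,0],
  [0.04,0.06,-0.1,0.048,0,0,0],
])

```text
clock: 33.55
position: [0.6099, 0.2846, 0.0986]
tool_rot: [3.14, 0.002, 0.0]
force: [-0.7, -0.3, -0.1]
grip_width: 0.0514
finger_force: 41.8
```

```bash
python3 go.py 0.611 0.288 0.0095 0.0
python3 - <<'E'
from h import *
im,d=grab_frame("wrist");cv2.imwrite("pics/w10.png",im)
E
```

```text
pos [0.6099 0.2846 0.0986] yaw 0.0 shift [ 0.0013 -0.0035  0.0891] rot [0.001 0.002 0.   ] dist 0.089 q [-0.99  0.92  0.81  1.59 -0.77  0.98 -1.49]
```

View pics/w10.png

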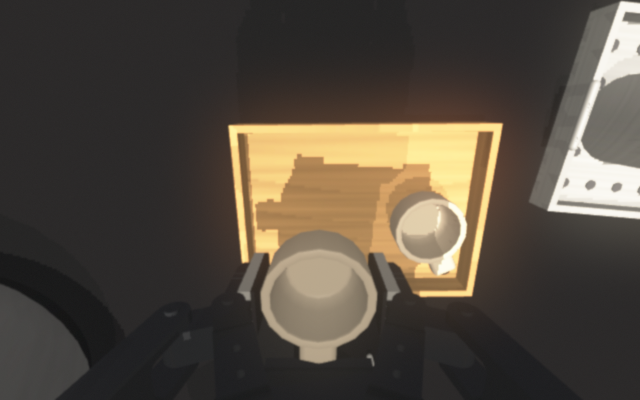

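The stored crucible is at (428,230), well clear of the held crucible on the right. I'll lower the held one.

In the tool's units: 0.082 m is 0.164, 0.079 m is 0.158.

>>> creep_tool([
  [0.04,0.002,-0.002,0.06,0,0,0],
  [0.04,0.002,-0.002,0.11,0,0,0],
  [0.04,0.002,-0.002,0.144,0,0,0],
  [0.04,0.002,-0.002,0.158,0,0,0],
  [0.04,0.002,-0.002,0.164,0,0,0],
])

```text
clock: 34.22
position: [0.6121, 0.2865, 0.0174]
tool_rot: [3.141, -0.0, 0.001]
force: [0.6, 0.3, -0.1]
grip_width: 0.0513
finger_force: 41.8
```

>>> creep_tool([
  [0.04,0,0,0.006,0,0,0],
  [0.04,0,0,0.01,0,0,0],
  [0.04,0,0,0.013,0,0,0],
  [0.04,0,0,0.015,0,0,0],
  [0.04,0,0,0.015,0,0,0],
])

```text
clock: 34.85
position: [0.6118, 0.2867, 0.0098]
tool_rot: [3.142, 0.0, 0.001]
force: [-0.6, 1.1, -1.5]
grip_width: 0.0516
finger_force: 41.8
```

In the tool's units: 0.001 m is 0.002, 0.0005 m is 0.001.

>>> creep_tool([
  [0.04,0,0,0.001,0,0,0],
  [0.04,0,0,0.002,0,0,0],
  [0.04,0,0,0.002,0,0,0],
])

```text
clock: 35.22
position: [0.6119, 0.2867, 0.0096]
tool_rot: [-3.141, -0.0, 0.001]
force: [-5.4, -0.3, 11.5]
grip_width: 0.0513
finger_force: 42.7
```

Contact. I'll release, rise and back off so the top camera has a clear view.

In the tool's units: -0.03 m is -0.06, -0.01 m is -0.02.

>>> creep_tool([
  [0.06,0,0,0,0,0,0],
  [0.06,0,0,0,0,0,0],
  [0.06,0,0,0,0,0,0],
  [0.06,0,0,-0.02,0,0,0],
  [0.06,0,0,-0.06,0,0,0],
])

```text
clock: 35.85
position: [0.6116, 0.2864, 0.0395]
tool_rot: [3.141, 0.001, 0.001]
force: [-0.8, -0.0, 0.1]
grip_width: 0.0598
finger_force: 0.0
```

>>> creep_tool([
  [0.06,0,0,-0.12,0,0,0],
  [0.06,0,0,-0.22,0,0,0],
  [0.06,0,0,-0.32,0,0,0],
  [0.06,-0.1,0,-0.36,0,0,0],
  [0.06,-0.2,0,-0.36,0,0,0],
])

```text
clock: 36.48
position: [0.5114, 0.2861, 0.2214]
tool_rot: [-3.139, -0.002, -0.0]
force: [-0.8, 1.6, 0.3]
grip_width: 0.0598
finger_force: 0.0
```

>>> creep_tool([
  [0.06,-0.1,-0.04,0,0,0,0],
  [0.06,-0.2,-0.08,0,0,0,0],
  [0.06,-0.2,-0.08,0,0,0,0],
  [0.06,-0.2,-0.08,0,0,0,0],
])

```text
clock: 36.98
position: [0.4121, 0.3265, 0.2198]
tool_rot: [-3.14, -0.001, 0.001]
force: [0.5, 0.2, -0.2]
grip_width: 0.06
finger_force: 0.0
```

```bash
python3 - <<'E'
from h import *
im,d=grab_frame("top");a=cv2.resize(im[60:300,160:520],(800,533),interpolation=cv2.INTER_CUBIC);cv2.imwrite("pics/topF.png",a)
P=cloud(d,calibration("top")).reshape(-1,3)
for n,x,y,r in(("stored_ring",.673,-.083,.03),("small",.675,-.0183,.03),("large",.681,.054,.036),("scruc",.6,.202,.03),("cruc",.612,.287,.03),("upper",.617,-.223,.04),("lower",.621,-.315,.04)):
    Q=P[(np.hypot(P[:,0]-x,P[:,1]-y)<r)&(P[:,2]>.028)&(P[:,2]<.09)]
    if len(Q): t=np.percentile(Q[:,2],[50,90,99]).round(3);q=Q[Q[:,2]>t[1]-.006];print(n,len(Q),t,np.round(cv2.minEnclosingCircle(q[:,:2].astype(np.float32))[0],4))
E
```

```text
stored_ring 170 [0.048 0.055 0.056] [ 0.6726 -0.0833]
small 151 [0.05  0.055 0.056] [ 0.6773 -0.0189]
large 256 [0.053 0.059 0.061] [0.6828 0.0531]
scruc 180 [0.039 0.041 0.043] [0.6001 0.2019]
cruc 195 [0.038 0.041 0.042] [0.6109 0.2861]
upper 320 [0.032 0.038 0.042] [ 0.6193 -0.2222]
lower 256 [0.034 0.039 0.042] [ 0.6232 -0.3146]
```

View pics/topF.png

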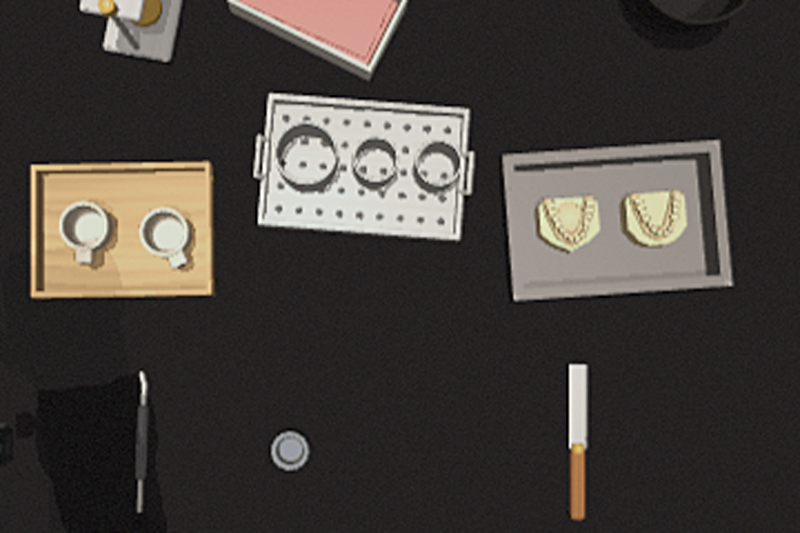

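The final top view shows all five pieces flat and apart in their trays: crucibles at (86,228) and (166,232), rings at (308,157), (375,162) and (436,165), casts at (568,222) and (655,217). The stored pieces haven't moved, so I'm handing the job in.

```bash
python3 -c "
from workcell import job
print(job.job_done())"
```

```text
the job is handed in; nothing more can be done
None
```

The job is handed in at about 37 s on the clock: both casts are in the case pan teeth up, both rings stand in the ring tray, the crucible is upright in the crucible tray, and the stored ring and crucible have not moved.

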